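Gauge two blind sleeves gently and sort them

TASK

Try both closed-end aluminium sleeves on the spring-backed gauge pin, finishing with one before moving the other: slide each down over the pin until it stops of itself, so gently that the pin is never pushed down 10 mm. The sleeve that comes right down to the collar at the pin's foot is good: set it down softly, upright, in the square tray; the one that stops short is bored too shallow: set it down just so in the round tray. Never knock a sleeve over, and leave the tee fitting, the wrench and the centering ring where they are.

Things in the scene. Friction and masses are not known exactly. Their poses are not given: they have to be found in the camera images.
- sleeve_p: closed-end aluminium sleeve: upright cylinder 46 mm in diameter, 90 mm tall, standing mouth down; flat closed top, bore 32 mm in diameter open at the underside. Origin: centre of the mouth (underside); z up its axis. The other sleeve looks the same; one of the two is bored 65 mm deep, the other only 40 mm, which cannot be seen as they stand. 0.2 to 0.4 kg
- sleeve_q: closed-end aluminium sleeve: upright cylinder 46 mm in diameter, 90 mm tall, standing mouth down; flat closed top, bore 32 mm in diameter open at the underside. Origin: centre of the mouth (underside); z up its axis. The other sleeve looks the same; one of the two is bored 65 mm deep, the other only 40 mm, which cannot be seen as they stand. 0.2 to 0.4 kg
- gauge_seat (a point): centre of the upper face of the steel collar (60 mm diameter) at the gauge pin's foot, 50 mm above the shelf; moves with the pin; z up. From here rises the pin: 28 mm in diameter, 60 mm tall, its last 10 mm tapering to 18 mm. A good sleeve's mouth stops here, a shallow one's about 20 mm higher. Below is a fixed dark base 90 mm square, 34 mm high
- gauge_tip (a point): centre of the top of the gauge pin, 60 mm above gauge_seat, 110 mm above the shelf when the pin is up
- gauge_pin (a joint): how far the spring-backed gauge pin with its collar is pushed down, in m: 0 is up; it begins to sink at about 5 N from above and then sinks 1 mm per 0.8 N, 15 mm at most; it springs back by itself. It must stay under 0.010
- square_tray: low square steel tray fixed to the shelf, 120 mm by 120 mm, walls 4 mm thick and 18 mm high; floor 4 mm above the shelf. Origin: centre of its underside; x and y along its sides
- round_tray: low round steel tray fixed to the shelf, 120 mm in diameter, wall 4 mm thick and 18 mm high, floor 5 mm above the shelf. Origin: centre of its underside
- tee: heavy stainless tee fitting lying flat, 120 mm long along its x, branch 60 mm along +y, flanges 55 mm in diameter; bystander. Origin: under the crossing of its axes, on the shelf
- wrench: chrome socket wrench lying flat, 190 mm long along its x, up to 42 mm high at the socket (+x end); bystander. Origin: on the shelf, near its middle
- centering_ring: matte aluminium centering ring lying flat, 70 mm outside, 48 mm inside, 10 mm high; bystander. Origin: centre of its underside
Not all that is in view belongs to the job. What is shaped like the round_tray but pink or yellow is not meant.

How it is judged:
By the outcome, as a careful person would: the job done as asked, in the order asked, and still so for the second after the job is handed in, with the robot touching nothing.
It also fails if it takes over 72 s, if anything falls off the work surface, if the arm or the gripper's body presses on something with over 40 N, if the wrist force passes 120 N, or if a joint passes its speed limit or range.

ROBOT

A 6-joint arm with a two-finger parallel gripper is mounted at the origin on the work surface. World frame = base frame: x ahead of the robot, y to its left, z up, the work surface at z = 0. Lengths are in m, angles in rad, forces in N, time in s.
With the tool pointing down it reaches from about 0.3 to 0.875 m from the base axis. Payload 6.4 kg.
Tool frame: the origin (TCP) lies midway between the tips of the shut fingers; the grasp point (between the pads) lies manip.pinch_z behind it (manip.pinch_z is the distance from the TCP to the grasp point, in m); z points along the fingers, y is the line along which they close (so a half turn about z gives the same grasp; the last joint's range is limited). The gripper opens to 85 mm and grips with 20 to 120 N. Pads are 22 mm wide; open, the fingers measure 114 mm over their backs; the gripper's body (76 mm by 85 mm) begins 54 mm behind the grasp point. The pads swing forward as they close: fully open they stand 13 mm farther back than shut.
Start: joints at [1.141, 0.181, 1.607, -0, 1.354, -0.206], TCP at [0.128, 0.561, 0.231] pointing down, gripper open.
Joint ranges: [-2.99, 2.99], [-0.89, 2.07], [0.3, 2.58], [-1.14, 4.28], [0, 2.63], [-3.12, 3.12]. Speed limits (rad/s): [2.57, 2.57, 3.01, 3.14, 3.14, 3.14].

INTERFACE

Orientations are given as a unit quaternion [x, y, z, w].
In Python, from cell import manip gives the robot as it stands. The module is installed in compiled form; this text tells all that it offers.
- The arm moves only by the tool drive_tool, never from a script. Its argument "deltas" is a list of rows, each a list of 6 numbers: the shift along the tool's x, y, z in units of 250 mm (1.0 is 250 mm), then the turn, a rotation vector about the tool's x, y, z in units of pi rad (1.0 is pi rad). A call has 1 to 10 rows; each row shifts and turns the commanded pose from where the row before left it, along the tool's axes as they then stand; what a row does not reach is not made up. A row lasts 1/8 s, in which the tool goes at most 62.5 mm and 10.7 degrees, less where a joint would pass 70% of its speed; a pose out of reach is approached as far as the arm can. A call with a number of a shift or a turn outside -1 to 1 is refused whole. A call with a gripper value outside its range is refused whole. "grip" is the closure, from -1 (fully open) to 1 (shut), set as the call begins (left out, the last holds). The fingers move at their own pace and stop on an object; "force" is the grip in N (left out, the last holds). Time passes only in rows, so rows that do not move let the fingers close. It gives the time, the measured TCP pose, the force, the opening and the grip force at its end, in the units of the state.
- manip.get_state(): the state, without advancing time (a new reading comes with each control period).
- manip.read_camera(name): name is "side" or "top"; returns (picture, depth): 420x560x3 uint8, red, green, blue; 420x560 float32, m along the optical axis (not along the pixel's ray), 0 where there is no reading.
- manip.camera_info(name): a dict with "mtx" (3x3 intrinsics, pixels), "R" (3x3) and "t" (3): a world point X has camera coordinates R X + t. Camera axes: x right, y down, z forward; pixel columns grow to the right and rows downward; lengths in m; the calibration is good to about 2 mm. A picture is of the moment at which its call begins. camera_info takes no time and is no camera call.
- manip.job_done(): hands the job in; it is judged then, once.
Trained networks look in the newest picture that a camera, given by its name, has taken for a name from the list of things; names that differ only in an ending like _2 or _b are one class to them, and where a whole thing is asked for, a point or a joint stands for the part that bears it (a point fixed in the world has none). Each returns a list of dicts, best first, with "confidence" (0 to 1); they miss things now and then, are a little off and sometimes report something else, mostly with a low value. They report only what shows in the picture. A call takes as long as a camera call. They do not tell look-alikes from the thing itself.
- manip.look_for(camera, thing): "position" ([column, row] in pixels, amid what is visible of it).
The state is a dict: "time_s": time; "joints": joint angles; "joint_velocities": joint speeds; "joint_torque": joint torques, N m; "tool_pos": TCP position; "tool_rot": TCP orientation; "ft_force": force on the tool from outside, world axes, zero at the start; "moment": the same for the moment, N m; "finger_gap": finger opening in m; "finger_force": force on a finger pad.
Only numpy, scipy, OpenCV 4.12 (cv2) and the standard library are available. Lean on these libraries where they do the work, as an engineer would, in place of code of your own. Each camera call takes 0.05 s, during which the arm holds its last target. There are 200 camera calls.

## Working session

There is one attempt and no reset: what is moved stays moved. The work goes in short steps, Python scripts to look and compute and a tool call to move; the robot and the scene stay as the last step left them, time stands still between calls to the robot, and variables do not carry over. Pictures are saved under pics/ and viewed, at most 10 in all, crops included, and the job is handed in when it is done.

Besides the shell and the picture viewer there is one more tool, called after "Emit:" as name([rows], argument=value, ...), one row to a line, values as JSON. drive_tool: Moves the arm, as the interface text tells. Shifts and turns lie within -1 to 1; 1 stands for 250 mm of shift or pi rad of turn. Its arguments: {"type":"object","properties":{"deltas":{"type":"array"},"grip":{"type":"number"},"force":{"type":"number"}},"required":["deltas"]}

```bash
mkdir -p pics
cat > h.py <<'E'
import numpy as np, cv2
from cell import manip
def shot(c,name=None):
    im,d=manip.read_camera(c)
    if name: cv2.imwrite('pics/'+name+'.png',im[:,:,::-1])
    return im,d
def world(c,u,v,z):
    "scene point on pixel ray at depth z along the optical axis"
    i=manip.camera_info(c); K,R,t=[np.array(i[k]) for k in('mtx','R','t')]
    return R.T@(np.linalg.inv(K)@[u,v,1]*z-t)
def cloud(c,d):
    i=manip.camera_info(c); K,R,t=[np.array(i[k]) for k in('mtx','R','t')]
    v,u=np.mgrid[:d.shape[0],:d.shape[1]]
    P=np.stack([(u-K[0,2])/K[0,0]*d,(v-K[1,2])/K[1,1]*d,d],-1)
    return (P-t)@R
E
python3 - <<'E'
from h import *
print(manip.pinch_z,manip.get_state())
ims=[]
for c in('top','side'):
    im,d=shot(c,c+'0'); P=cloud(c,d); np.savez('/tmp/'+c,im=im,d=d,P=P)
    for n in('sleeve_p','gauge_seat','gauge_tip','square_tray','round_tray','tee','wrench','centering_ring'):
        for r in manip.look_for(c,n)[:4]:
            u,v=r['position']; print(c,n,round(r['confidence'],2),np.round([u,v]),P[int(v),int(u)].round(3),d[int(v),int(u)]>0)
E
```

```text
0.0187 {'time_s': 0.0, 'joints': array([ 1.14071890e+00,  1.81577798e-01,  1.60802611e+00, -1.63114792e-05,
        1.35377365e+00, -2.06299172e-01]), 'joint_velocities': array([ 7.75324360e-04, -1.12530227e-03,  8.32147014e-05,  1.38058967e-03,
       -1.36889423e-03,  1.68180028e-04]), 'joint_torque': array([ 5.12932857e-04, -4.44878805e+01, -3.51332152e+01, -5.09451681e-07,
        9.19014827e-03,  3.53163080e-05]), 'tool_pos': array([0.12735131, 0.56014805, 0.23035473]), 'tool_rot': array([ 1.11654018e-01,  9.93746740e-01, -8.50143719e-04, -2.71636609e-04]), 'ft_force': array([ 0.65173591, -0.09462078,  0.1457759 ]), 'moment': array([-0.05618698,  0.0224064 ,  0.0368071 ]), 'finger_force': 0.0, 'finger_gap': 0.08538245661762102}
top sleeve_p 0.87 [200. 225.] [0.485 0.218 0.089] True
top sleeve_p 0.6 [195. 179.] [0.602 0.229 0.092] True
top gauge_seat 0.55 [277. 215.] [0.509 0.023 0.102] True
top gauge_tip 0.57 [277. 212.] [0.517 0.026 0.101] True
top gauge_tip 0.32 [317. 111.] [ 0.8   -0.081  0.008] True
top square_tray 0.84 [388. 162.] [ 0.661 -0.275  0.009] True
top square_tray
[... 618 characters left out ...]
ide sleeve_p 0.67 [286. 172.] [0.597 0.217 0.062] True
side sleeve_p 0.56 [250. 176.] [0.491 0.202 0.074] True
side gauge_seat 0.94 [268. 220.] [0.512 0.008 0.075] True
side gauge_tip 0.72 [268. 224.] [0.512 0.009 0.056] True
side square_tray 0.65 [351. 322.] [ 0.646 -0.281  0.003] True
side round_tray 0.85 [183. 325.] [ 0.282 -0.216  0.003] True
side round_tray 0.83 [217. 268.] [ 0.368 -0.066  0.006] True
side round_tray 0.68 [307. 387.] [ 0.517 -0.406  0.005] True
side tee 0.96 [357. 208.] [0.761 0.032 0.047] True
side wrench 0.94 [257. 160.] [ 0.534  0.386 -0.003] True
side wrench 0.65 [376. 261.] [ 0.76  -0.126  0.007] True
side centering_ring 0.89 [375. 260.] [ 0.761 -0.123  0.008] True
```

View pics/top0.png

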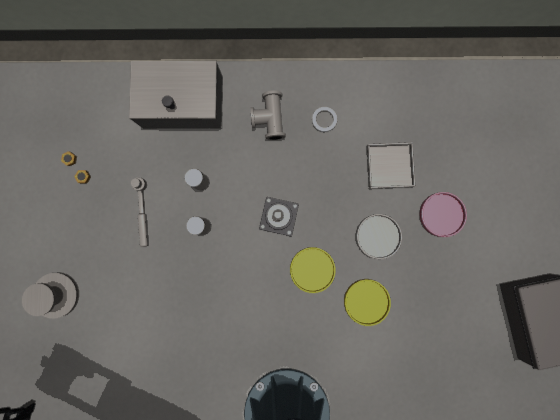

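View pics/side0.png

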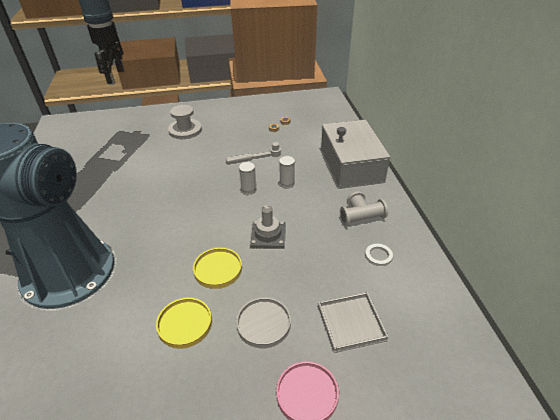

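Top view: the sleeves are at (195,178) and (198,226), the gauge at (278,215), and the square tray at (389,166). There are four candidates for the round tray: yellow (313,270), yellow (367,302), pink (442,215) and grey steel (378,236). The grey steel one fits, since pink and yellow are excluded. Next I'll measure precisely and confirm it in a crop.

Run:
```python
from h import *
D={c:np.load('/tmp/'+c+'.npz') for c in('top','side')}
def sel(c,x,y,r,z0,z1):
    P=D[c]['P'];m=(D[c]['d']>0)&(np.hypot(P[...,0]-x,P[...,1]-y)<r)&(P[...,2]>z0)&(P[...,2]<z1); return P[m]
def circ(Q):
    (x,y),r=cv2.minEnclosingCircle((Q[:,:2]*1000).astype(np.float32)); return np.round([x,y,r,Q[:,2].mean()*1000,len(Q)],1)
for n,x,y,r,z0,z1 in [('s1',.485,.22,.045,.082,.1),('s2',.602,.225,.045,.082,.1),('tip',.512,.02,.03,.1,.12),('collar',.512,.02,.045,.042,.058),('base',.512,.02,.07,.028,.038),
   ('round rim',.458,-.243,.085,.012,.025),('square rim',.65,-.275,.1,.012,.025)]:
    for c in D:
        Q=sel(c,x,y,r,z0,z1)
        if len(Q): print(n,c,circ(Q),'mean',(Q[:,:2].mean(0)*1000).round(1), cv2.minAreaRect((Q[:,:2]*1000).astype(np.float32)) if n in('base','square rim') else '')
for c,(x,y) in {'top':(-.1,-.1)}.items(): pass
P=D['top']['P'];print('shelf z',[np.median(sel(c,.55,.12,.03,-.02,.02)[:,2]) for c in D])
im=D['top']['im'];
cv2.imwrite('pics/crop.png',cv2.resize(im[130:330,180:480],None,fx=2.6,fy=2.6,interpolation=2)[:,:,::-1])
```

```text
s1 top [484.5 227.2  23.1  89.9 273. ] mean [484.3 226.4] 
s1 side [484.7 227.1  24.9  87.6 136. ] mean [485.1 223.9] 
s2 top [604.7 234.4  23.   89.8 263. ] mean [604.3 233.6] 
s2 side [606.9 234.1  24.8  87.5 130. ] mean [605.7 230.5] 
tip top [511.3  21.2  13.8 103.8  84. ] mean [511.2  21.6] 
tip side [511.1  17.3  12.2 104.5  38. ] mean [510.4  13.7] 
collar top [511.4  21.4  29.8  50.2 309. ] mean [510.7  21.1] 
collar side [512.4  19.9  30.4  48.2 233. ] mean [510.5  11.6] 
base top [511.4  21.2  35.7  33.9 152. ] mean [507.8  20.8] ((511.376708984375, 20.985092163085938), (69.46096801757812, 69.49830627441406), 64.19558715820312)
base side [511.2  18.9  35.7  32.4 144. ] mean [510.1   1.5] ((511.15045166015625, 9.197725296020508), (51.443180084228516, 69.11597442626953), 83.76457214355469)
round rim top [ 458.  -245.4   60.3   17.6  250. ] mean [ 458.9 -246.2] 
round rim side [ 458.5 -245.7   60.7   15.6  344. ] mean [ 457.8 -248.4] 
square rim top [ 649.  -281.    83.4   17.4  317. ] mean [ 650.1 -282.4] ((649.5585327148438, -281.1383972167969), (120.97257232666016, 120.78016662597656), 2.1512656211853027)
square rim side [ 649.4 -281.2   84.3   15.5  456. ] mean [ 649.5 -284.7] ((649.049560546875, -281.2890930175781), (120.55660247802734, 121.96749114990234), 2.3000993728637695)
shelf z [np.float64(0.00020162108008849419), np.float64(-0.0019235346687213625)]
```

View pics/crop.png

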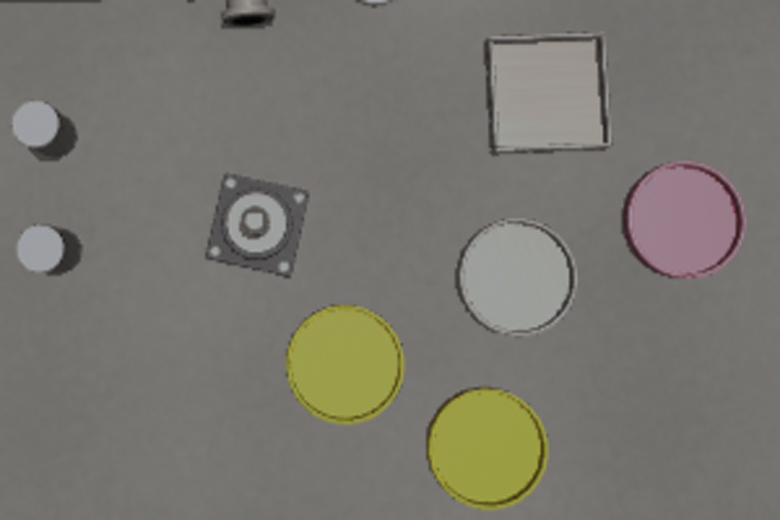

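The crop confirms it: the grey steel round tray is at full-picture (378,236), the square tray is at (390,166), and the gauge and both sleeves stand clear. I'll start with the near sleeve at (0.4845, 0.227), first turning the tool to align it with the world axes.

Emit:
drive_tool([
  [0,0,0,0,0,-0.0356],
  [0,0,0,0,0,-0.0356],
  [-0.12,-0.112,0,0,0,0],
  [-0.145,-0.136,0,0,0,0],
  [-0.145,-0.136,0,0,0,0],
  [-0.145,-0.136,0,0,0,0],
  [-0.145,-0.136,0,0,0,0],
  [-0.145,-0.136,0,0,0,0],
  [-0.145,-0.136,0,0,0,0],
  [-0.145,-0.136,0,0,0,0],
], grip=-1, force=40)

```text
time_s: 2.15
tool_pos: [0.4125, 0.2934, 0.2316]
tool_rot: [0.0, 1.0, 0.0, 0.0]
ft_force: [0.6, 0.0, -0.1]
finger_gap: 0.0859
finger_force: 0.0
```

Emit:
drive_tool([
  [-0.144,-0.133,0,0,0,0],
  [-0.1,-0.09,0,0,0,0],
  [-0.044,-0.042,0,0,0,0],
  [0,0,0.1,0,0,0],
  [0,0,0.15,0,0,0],
  [0,0,0,0,0,0],
])

```text
time_s: 2.9
tool_pos: [0.4804, 0.2284, 0.166]
tool_rot: [-0.0, 1.0, -0.001, -0.003]
ft_force: [-0.4, -0.3, 0.8]
finger_gap: 0.0853
finger_force: 0.0
```

Emit:
drive_tool([
  [0,0,0.1,0,0,0],
  [0,0,0.1,0,0,0],
  [0,0,0,0,0,0],
  [0,0,0,0,0,0],
])

```text
time_s: 3.4
tool_pos: [0.4842, 0.2289, 0.1206]
tool_rot: [-0.0, 1.0, 0.0, 0.001]
ft_force: [-0.4, 0.5, 0.4]
finger_gap: 0.0853
finger_force: 0.0
```

Emit:
drive_tool([
  [-0.001,-0.007,0.08,0,0,0],
  [0,0,0.1,0,0,0],
  [0,0,0.08,0,0,0],
  [0,0,0.042,0,0,0],
  [0,0,0,0,0,0],
  [0,0,0,0,0,0],
])

```text
time_s: 4.15
tool_pos: [0.4845, 0.2269, 0.0445]
tool_rot: [0.0, 1.0, 0.0, 0.001]
ft_force: [-0.6, -0.5, 0.0]
finger_gap: 0.0851
finger_force: 0.0
```

Emit:
drive_tool([
  [0,0,0,0,0,0],
  [0,0,0,0,0,0],
  [0,0,0,0,0,0],
  [0,0,0,0,0,0],
  [0,0,0,0,0,0],
  [0,0,0,0,0,0],
], grip=1, force=40)

```text
time_s: 4.9
tool_pos: [0.484, 0.2269, 0.0439]
tool_rot: [0.0, 1.0, 0.0, 0.0]
ft_force: [-0.8, 1.0, 5.8]
finger_gap: 0.0452
finger_force: 40.4
```

Emit:
drive_tool([
  [0,0,-0.02,0,0,0],
  [0,0,-0.06,0,0,0],
  [0,0,-0.12,0,0,0],
  [0,0,-0.15,0,0,0],
  [0,0,-0.14,0,0,0],
  [0,0,-0.07,0,0,0],
  [0,0,0,0,0,0],
  [0,0,0,0,0,0],
])

```text
time_s: 5.9
tool_pos: [0.4826, 0.2264, 0.1818]
tool_rot: [0.0, 1.0, -0.0, -0.001]
ft_force: [-0.7, -0.3, -2.7]
finger_gap: 0.0451
finger_force: 41.4
```

Run:
```python
from h import *
im,d=shot('side','lift1'); P=cloud('side',d); np.savez('/tmp/s2',P=P,d=d)
s=manip.get_state(); print(s['tool_pos'],s['tool_rot'],s['ft_force'])
x,y,_=s['tool_pos']
m=(d>0)&(np.hypot(P[...,0]-x,P[...,1]-y)<.03)&(P[...,2]>.1)&(P[...,2]<.16)
print(P[m][:,2].min())
# axis of the sleeve's lower part: per-height mean x
for z in np.arange(.13,.17,.008):
    Q=P[m&(abs(P[...,2]-z)<.004)]
    if len(Q): print(round(z,3),len(Q),Q[:,0].min().round(4),Q[:,0].max().round(4),Q[:,1].min().round(4))
cv2.imwrite('pics/lift1c.png',cv2.resize(im[60:260,180:380],(600,600),interpolation=2)[:,:,::-1])
```

```text
[0.4823961  0.22635123 0.18147428] [ 8.50768908e-05  9.99998689e-01 -3.58260974e-04 -1.57699417e-03] [ 0.10292775 -0.59703232 -2.7765526 ]
0.1349246828774275
0.138 23 0.4615 0.5067 0.2018
0.146 36 0.4616 0.5031 0.201
0.154 39 0.4622 0.5038 0.201
0.162 11 0.4626 0.5006 0.2022
```

View pics/lift1c.png

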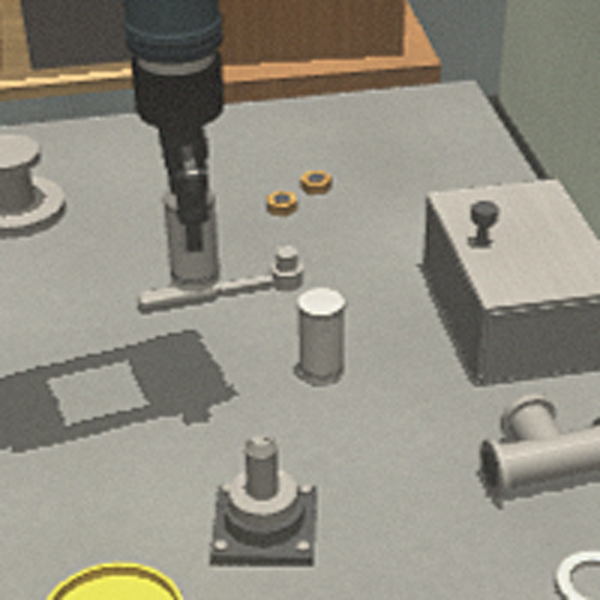

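The sleeve is held upright with its mouth about 44 mm below the TCP. Moving to the gauge.

Emit:
drive_tool([
  [-0.01,-0.07,0,0,0,0],
  [-0.02,-0.15,0,0,0,0],
  [-0.024,-0.18,0,0,0,0],
  [-0.024,-0.18,0,0,0,0],
  [-0.02,-0.14,0,0,0,0],
  [-0.012,-0.081,0,0,0,0],
  [-0.004,-0.02,0,0,0,0],
  [0,0,0,0,0,0],
  [0,0,0,0,0,0],
  [0,0,0,0,0,0],
])

```text
time_s: 7.2
tool_pos: [0.5119, 0.0222, 0.1832]
tool_rot: [-0.001, 1.0, 0.0, -0.0]
ft_force: [0.1, -0.5, -2.7]
finger_gap: 0.0453
finger_force: 41.7
```

Emit:
drive_tool([
  [0.0044,-0.004,0.04,0,0,0],
  [0,0,0.04,0,0,0],
  [0,0,0.028,0,0,0],
  [0,0,0,0,0,0],
  [0,0,0,0,0,0],
])

```text
time_s: 7.82
tool_pos: [0.5111, 0.0203, 0.1564]
tool_rot: [0.0, 1.0, -0.0, 0.0]
ft_force: [0.2, -0.5, -3.4]
finger_gap: 0.0452
finger_force: 41.7
```

Emit:
drive_tool([
  [0,0.003,0.01,0,0,0],
  [0,0,0.01,0,0,0],
  [0,0,0.01,0,0,0],
  [0,0,0.01,0,0,0],
  [0,0,0.01,0,0,0],
  [0,0,0.01,0,0,0],
  [0,0,0,0,0,0],
])

```text
time_s: 8.7
tool_pos: [0.5107, 0.0212, 0.141]
tool_rot: [0.0, 1.0, 0.0, -0.0]
ft_force: [-0.1, -0.5, -2.1]
finger_gap: 0.0455
finger_force: 41.7
```

Emit:
drive_tool([
  [0,0,0.012,0,0,0],
  [0,0,0.012,0,0,0],
  [0,0,0.012,0,0,0],
  [0,0,0.012,0,0,0],
  [0,0,0.012,0,0,0],
  [0,0,0.012,0,0,0],
  [0,0,0.008,0,0,0],
  [0,0,0.006,0,0,0],
  [0,0,0,0,0,0],
])

```text
time_s: 9.82
tool_pos: [0.5109, 0.0211, 0.1197]
tool_rot: [0.0, 1.0, 0.0, -0.0]
ft_force: [0.7, 0.1, -2.1]
finger_gap: 0.0455
finger_force: 41.7
```

Emit:
drive_tool([
  [0,0,0.008,0,0,0],
  [0,0,0.008,0,0,0],
  [0,0,0.008,0,0,0],
  [0,0,0.004,0,0,0],
  [0,0,0,0,0,0],
])

```text
time_s: 10.45
tool_pos: [0.511, 0.0211, 0.1132]
tool_rot: [0.0, 1.0, -0.0, 0.0]
ft_force: [-2.5, 0.1, 3.3]
finger_gap: 0.0453
finger_force: 41.8
```

Emit:
drive_tool([
  [0.002,0,0.004,0,0,0],
  [0,0,0.002,0,0,0],
  [0,0,0,0,0,0],
  [0,0,0,0,0,0],
])

```text
time_s: 10.95
tool_pos: [0.5109, 0.0211, 0.1116]
tool_rot: [0.0, 1.0, -0.0, 0.001]
ft_force: [0.1, 0.8, 4.7]
finger_gap: 0.0451
finger_force: 41.9
```

Run:
```python
from h import *
im,d=shot('side'); P=cloud('side',d); s=manip.get_state(); print(s['tool_pos'],s['ft_force'])
m=(d>0)&(np.hypot(P[...,0]-.511,P[...,1]-.021)<.04)
for z in np.arange(.038,.11,.004):
    Q=P[m&(abs(P[...,2]+.002-z)<.002)]
    if len(Q): print(round(z,3),len(Q),(1000*(Q[:,0].max()-Q[:,0].min())).round(1),Q[:,1].min().round(4))
cv2.imwrite('pics/g1.png',cv2.resize(im[130:290,190:350],(600,600),interpolation=2)[:,:,::-1])
```

```text
[0.51092677 0.02110407 0.1115873 ] [-1.04108372  0.88415642  3.84802896]
0.038 29 64.9 -0.0118
0.042 21 52.2 -0.0101
0.046 101 58.3 -0.0105
0.05 79 56.1 -0.0117
0.054 16 22.9 0.0069
0.058 7 21.2 0.0073
0.066 2 19.5 0.0023
0.07 11 43.5 -0.0009
0.074 23 42.5 -0.0029
0.078 15 40.2 -0.0024
0.082 28 45.0 -0.0045
0.086 18 45.1 -0.0028
0.09 21 45.1 -0.002
0.094 18 38.3 -0.0025
0.098 22 40.1 -0.0028
0.102 21 40.6 -0.0036
0.106 17 41.6 -0.0025
```

View pics/g1.png

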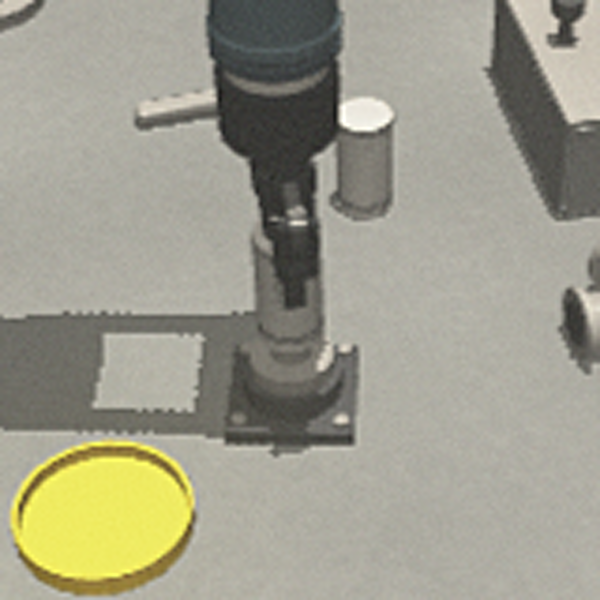

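The picture shows the sleeve on the pin with a pale band of pin below it, mouth at about 0.068. It stopped about 20 mm above the collar at roughly 6 N, so this sleeve is shallow and goes in the round tray. Lifting off.

Emit:
drive_tool([
  [0,0,-0.02,0,0,0],
  [0,0,-0.05,0,0,0],
  [0,0,-0.07,0,0,0],
  [0,0,-0.08,0,0,0],
  [0,0,-0.05,0,0,0],
  [0,0,-0.02,0,0,0],
  [0,0,0,0,0,0],
])

```text
time_s: 11.88
tool_pos: [0.5104, 0.0211, 0.1839]
tool_rot: [0.0, 1.0, -0.0, 0.0]
ft_force: [-0.0, -0.1, -3.2]
finger_gap: 0.045
finger_force: 41.7
```

Emit:
drive_tool([
  [0.01,-0.06,0,0,0,0],
  [0.03,-0.15,0,0,0,0],
  [0.036,-0.18,0,0,0,0],
  [0.036,-0.18,0,0,0,0],
  [0.036,-0.18,0,0,0,0],
  [0.032,-0.16,0,0,0,0],
  [0.02,-0.107,0,0,0,0],
  [0.01,-0.05,0.1,0,0,0],
  [0,0,0.12,0,0,0],
  [0,0,0,0,0,0],
])

```text
time_s: 13.12
tool_pos: [0.4553, -0.2448, 0.1258]
tool_rot: [0.001, 1.0, 0.002, -0.003]
ft_force: [-0.1, -0.1, -2.6]
finger_gap: 0.0451
finger_force: 41.8
```

Emit:
drive_tool([
  [0,0,0.08,0,0,0],
  [0,0,0.08,0,0,0],
  [0,0,0.06,0,0,0],
  [0,0,0.03,0,0,0],
  [0,0,0,0,0,0],
  [0,0,0,0,0,0],
])

```text
time_s: 13.88
tool_pos: [0.4584, -0.246, 0.067]
tool_rot: [0.0, 1.0, -0.0, 0.0]
ft_force: [-0.9, 0.1, -2.9]
finger_gap: 0.045
finger_force: 41.8
```

Contact is expected at TCP z ≈ 0.049.

Emit:
drive_tool([
  [0,0,0.02,0,0,0],
  [0,0,0.02,0,0,0],
  [0,0,0.012,0,0,0],
  [0,0,0.008,0,0,0],
  [0,0,0.005,0,0,0],
  [0,0,0,0,0,0],
])

```text
time_s: 14.62
tool_pos: [0.4579, -0.2456, 0.05]
tool_rot: [0.0, 1.0, 0.0, -0.0]
ft_force: [0.2, 0.4, -1.4]
finger_gap: 0.0453
finger_force: 41.8
```

Emit:
drive_tool([
  [0,0,0.003,0,0,0],
  [0,0,0.003,0,0,0],
  [0,0,0,0,0,0],
])

```text
time_s: 15.0
tool_pos: [0.4581, -0.2457, 0.0489]
tool_rot: [0.0, 1.0, -0.0, 0.0]
ft_force: [-1.3, 1.8, 1.5]
finger_gap: 0.0451
finger_force: 42.2
```

Emit:
drive_tool([
  [0,0,0,0,0,0],
  [0,0,0,0,0,0],
  [0,0,0,0,0,0],
  [0,0,0,0,0,0],
  [0,0,0,0,0,0],
], grip=-1)

```text
time_s: 15.62
tool_pos: [0.4579, -0.2456, 0.0485]
tool_rot: [0.0, 1.0, -0.0, -0.0]
ft_force: [-0.1, -0.9, -0.4]
finger_gap: 0.0852
finger_force: 0.0
```

Emit:
drive_tool([
  [0,0,-0.04,0,0,0],
  [0,0,-0.1,0,0,0],
  [0,0,-0.15,0,0,0],
  [0,0,-0.18,0,0,0],
  [0,0,-0.12,0,0,0],
  [0,0,-0.05,0,0,0],
  [0,0,0,0,0,0],
])

```text
time_s: 16.5
tool_pos: [0.4581, -0.2458, 0.2091]
tool_rot: [0.0, 1.0, -0.001, 0.001]
ft_force: [-0.1, -0.2, -0.4]
finger_gap: 0.0852
finger_force: 0.0
```

Run:
```python
from h import *
im,d=shot('side'); P=cloud('side',d); s=manip.get_state(); print(s['tool_pos'],s['ft_force'])
m=(d>0)&(np.hypot(P[...,0]-.458,P[...,1]+.245)<.045)
Q=P[m&(P[...,2]>.03)&(P[...,2]<.12)]
print(Q[:,2].max()+.002,Q.min(0),Q.max(0))
im,d=shot('top');P=cloud('top',d)
for x,y in((.605,.234),(.511,.021)):
    for z0,z1 in((.082,.1),(.1,.12),(.042,.058)):
        Q=P[(d>0)&(np.hypot(P[...,0]-x,P[...,1]-y)<.045)&(P[...,2]>z0)&(P[...,2]<z1)]
        if len(Q)>40:print(x,z0,[1000*v for v in cv2.minEnclosingCircle(Q[:,:2].astype(np.float32))[0]],len(Q))
```

```text
[ 0.45757777 -0.24532419  0.20788761] [ 0.10313856 -0.44738523 -0.14701132]
0.09891401244558996 [ 0.4365757  -0.2691925   0.03005554] [ 0.48239132 -0.22185687  0.09691401]
0.605 0.082 [604.427695274353, 233.72171819210052] 264
0.511 0.1 [511.3275647163391, 21.252261474728584] 80
0.511 0.042 [511.53767108917236, 21.317820996046066] 308
```

The first sleeve is upright in the round tray. Now the second.

Emit:
drive_tool([
  [-0.025,0.08,0,0,0,0],
  [-0.05,0.165,0,0,0,0],
  [-0.067,0.22,0,0,0,0],
  [-0.067,0.22,0,0,0,0],
  [-0.067,0.22,0,0,0,0],
  [-0.067,0.22,0,0,0,0],
  [-0.067,0.22,0,0,0,0],
  [-0.067,0.22,0,0,0,0],
  [-0.06,0.2,0,0,0,0],
  [-0.049,0.153,0,0,0,0],
])

```text
time_s: 17.85
tool_pos: [0.6037, 0.236, 0.206]
tool_rot: [-0.001, 1.0, -0.0, -0.002]
ft_force: [0.2, -0.5, 0.4]
finger_gap: 0.0858
finger_force: 0.0
```

Emit:
drive_tool([
  [0,0,0,0,0,0],
  [0,0,0.12,0,0,0],
  [0,0,0.16,0,0,0],
  [0,0,0.06,0,0,0],
  [0,0,0,0,0,0],
  [0,0,0,0,0,0],
])

```text
time_s: 18.6
tool_pos: [0.6056, 0.2337, 0.1251]
tool_rot: [0.0, 1.0, 0.0, 0.001]
ft_force: [0.2, -0.0, 0.4]
finger_gap: 0.0854
finger_force: 0.0
```

Emit:
drive_tool([
  [0.004,0,0.08,0,0,0],
  [0,0,0.12,0,0,0],
  [0,0,0.08,0,0,0],
  [0,0,0.042,0,0,0],
  [0,0,0,0,0,0],
  [0,0,0,0,0,0],
])

```text
time_s: 19.35
tool_pos: [0.6043, 0.2341, 0.044]
tool_rot: [0.0, 1.0, 0.0, 0.001]
ft_force: [0.5, -0.2, -0.1]
finger_gap: 0.0855
finger_force: 0.0
```

Emit:
drive_tool([
  [0,0,0,0,0,0],
  [0,0,0,0,0,0],
  [0,0,0,0,0,0],
  [0,0,0,0,0,0],
  [0,0,0,0,0,0],
  [0,0,0,0,0,0],
], grip=1, force=40)

```text
time_s: 20.1
tool_pos: [0.604, 0.2341, 0.0438]
tool_rot: [0.0, 1.0, 0.0, 0.001]
ft_force: [-0.9, 0.5, 5.9]
finger_gap: 0.045
finger_force: 40.6
```

Emit:
drive_tool([
  [0,0,-0.02,0,0,0],
  [0,0,-0.06,0,0,0],
  [0,0,-0.12,0,0,0],
  [0,0,-0.15,0,0,0],
  [0,0,-0.14,0,0,0],
  [0,0,-0.07,0,0,0],
  [0,0,0,0,0,0],
  [0,0,0,0,0,0],
])

```text
time_s: 21.1
tool_pos: [0.6024, 0.2336, 0.1812]
tool_rot: [0.0, 1.0, -0.0, -0.001]
ft_force: [-0.1, -0.6, -3.0]
finger_gap: 0.0451
finger_force: 41.3
```

Emit:
drive_tool([
  [0.03,-0.07,0,0,0,0],
  [0.06,-0.15,0,0,0,0],
  [0.08,-0.18,0,0,0,0],
  [0.08,-0.18,0,0,0,0],
  [0.066,-0.15,0,0,0,0],
  [0.04,-0.09,0,0,0,0],
  [0.01,-0.03,0,0,0,0],
  [0,0,0,0,0,0],
  [0,0,0,0,0,0],
  [0,0,0,0,0,0],
])

```text
time_s: 22.35
tool_pos: [0.5121, 0.0221, 0.1829]
tool_rot: [-0.001, 1.0, 0.0, -0.0]
ft_force: [-0.8, 0.6, -1.2]
finger_gap: 0.0449
finger_force: 41.5
```

Emit:
drive_tool([
  [0.0044,-0.002,0.04,0,0,0],
  [0,0,0.04,0,0,0],
  [0,0,0.028,0,0,0],
  [0,0,0,0,0,0],
  [0,0,0,0,0,0],
])

```text
time_s: 22.98
tool_pos: [0.511, 0.0208, 0.1562]
tool_rot: [0.0, 1.0, -0.0, 0.0]
ft_force: [0.4, 0.3, -1.7]
finger_gap: 0.0449
finger_force: 41.5
```

Emit:
drive_tool([
  [0,0.001,0.01,0,0,0],
  [0,0,0.01,0,0,0],
  [0,0,0.01,0,0,0],
  [0,0,0.01,0,0,0],
  [0,0,0.01,0,0,0],
  [0,0,0.01,0,0,0],
  [0,0,0,0,0,0],
])

```text
time_s: 23.85
tool_pos: [0.5106, 0.0212, 0.1408]
tool_rot: [0.0, 1.0, 0.0, -0.0]
ft_force: [-0.1, 0.6, -2.6]
finger_gap: 0.0451
finger_force: 41.5
```

Emit:
drive_tool([
  [0,0,0.012,0,0,0],
  [0,0,0.012,0,0,0],
  [0,0,0.012,0,0,0],
  [0,0,0.012,0,0,0],
  [0,0,0.012,0,0,0],
  [0,0,0.012,0,0,0],
  [0,0,0.008,0,0,0],
  [0,0,0.006,0,0,0],
  [0,0,0,0,0,0],
])

```text
time_s: 24.98
tool_pos: [0.5108, 0.0211, 0.1194]
tool_rot: [0.0, 1.0, 0.0, -0.0]
ft_force: [-0.4, 0.4, -2.6]
finger_gap: 0.045
finger_force: 41.5
```

Emit:
drive_tool([
  [0,0,0.008,0,0,0],
  [0,0,0.008,0,0,0],
  [0,0,0.008,0,0,0],
  [0,0,0.008,0,0,0],
  [0,0,0,0,0,0],
])

```text
time_s: 25.6
tool_pos: [0.5107, 0.0212, 0.1113]
tool_rot: [0.0, 1.0, 0.0, -0.0]
ft_force: [0.3, 0.0, -2.3]
finger_gap: 0.0452
finger_force: 41.5
```

Emit:
drive_tool([
  [0,0,0.009,0,0,0],
  [0,0,0.009,0,0,0],
  [0,0,0.009,0,0,0],
  [0,0,0.009,0,0,0],
  [0,0,0.009,0,0,0],
  [0,0,0.008,0,0,0],
  [0,0,0,0,0,0],
])

```text
time_s: 26.48
tool_pos: [0.5107, 0.0212, 0.0981]
tool_rot: [0.0, 1.0, 0.0, -0.0]
ft_force: [0.7, 0.7, -1.7]
finger_gap: 0.045
finger_force: 41.5
```

Emit:
drive_tool([
  [0,0,0.006,0,0,0],
  [0,0,0.006,0,0,0],
  [0,0,0.004,0,0,0],
  [0,0,0.004,0,0,0],
  [0,0,0,0,0,0],
])

```text
time_s: 27.1
tool_pos: [0.511, 0.0212, 0.0937]
tool_rot: [0.0, 1.0, -0.0, 0.0]
ft_force: [-0.9, 1.3, 3.1]
finger_gap: 0.0451
finger_force: 41.8
```

Contact at mouth ≈ 0.050, the collar. A slight further press will confirm it is seated.

Emit:
drive_tool([
  [0,0,0.004,0,0,0],
  [0,0,0.002,0,0,0],
  [0,0,0,0,0,0],
  [0,0,0,0,0,0],
])

```text
time_s: 27.6
tool_pos: [0.511, 0.0211, 0.0919]
tool_rot: [0.0, 1.0, 0.0, 0.0]
ft_force: [-1.2, 1.3, 4.6]
finger_gap: 0.0453
finger_force: 41.9
```

Emit:
drive_tool([
  [0,0,-0.02,0,0,0],
  [0,0,-0.05,0,0,0],
  [0,0,-0.08,0,0,0],
  [0,0,-0.08,0,0,0],
  [0,0,-0.07,0,0,0],
  [0,0,-0.05,0,0,0],
  [0,0,-0.01,0,0,0],
  [0,0,0,0,0,0],
])

```text
time_s: 28.6
tool_pos: [0.5106, 0.0212, 0.1814]
tool_rot: [0.0, 1.0, 0.0, -0.0]
ft_force: [0.2, -0.3, -2.1]
finger_gap: 0.0451
finger_force: 41.5
```

It's the good sleeve; it goes in the square tray.

Emit:
drive_tool([
  [-0.03,-0.06,0,0,0,0],
  [-0.06,-0.13,0,0,0,0],
  [-0.08,-0.175,0,0,0,0],
  [-0.08,-0.175,0,0,0,0],
  [-0.08,-0.175,0,0,0,0],
  [-0.08,-0.175,0,0,0,0],
  [-0.07,-0.155,0,0,0,0],
  [-0.05,-0.11,0,0,0,0],
  [-0.025,-0.054,0,0,0,0],
  [0,0,0.05,0,0,0],
])

```text
time_s: 29.85
tool_pos: [0.65, -0.2825, 0.1692]
tool_rot: [0.001, 1.0, -0.0, 0.001]
ft_force: [0.1, 0.6, -2.6]
finger_gap: 0.045
finger_force: 41.6
```

Emit:
drive_tool([
  [0,0,0.1,0,0,0],
  [0,0,0.1,0,0,0],
  [0,0,0.1,0,0,0],
  [0,0,0.07,0,0,0],
  [0,0,0.03,0,0,0],
  [0,0,0,0,0,0],
  [0,0,0,0,0,0],
])

```text
time_s: 30.72
tool_pos: [0.6503, -0.2815, 0.0706]
tool_rot: [-0.0, 1.0, -0.001, 0.001]
ft_force: [-0.2, 0.8, -2.1]
finger_gap: 0.045
finger_force: 41.6
```

Contact is expected at TCP z ≈ 0.048.

Emit:
drive_tool([
  [0,0,0.025,0,0,0],
  [0,0,0.025,0,0,0],
  [0,0,0.016,0,0,0],
  [0,0,0.01,0,0,0],
  [0,0,0.006,0,0,0],
  [0,0,0,0,0,0],
])

```text
time_s: 31.48
tool_pos: [0.6496, -0.2811, 0.0487]
tool_rot: [0.0, 1.0, 0.0, -0.0]
ft_force: [-0.0, 0.6, -2.2]
finger_gap: 0.0448
finger_force: 41.6
```

Emit:
drive_tool([
  [0,0,0.003,0,0,0],
  [0,0,0,0,0,0],
])

```text
time_s: 31.72
tool_pos: [0.6496, -0.2812, 0.0481]
tool_rot: [0.0, 1.0, -0.0, 0.0]
ft_force: [0.8, -1.0, -2.2]
finger_gap: 0.045
finger_force: 41.6
```

Emit:
drive_tool([
  [0,0,0.003,0,0,0],
  [0,0,0.002,0,0,0],
  [0,0,0,0,0,0],
])

```text
time_s: 32.1
tool_pos: [0.6499, -0.2812, 0.0478]
tool_rot: [-0.0, 1.0, -0.0, 0.0]
ft_force: [-1.0, 2.9, 6.2]
finger_gap: 0.0453
finger_force: 42.1
```

Touching the tray floor. Release and retreat.

Emit:
drive_tool([
  [0,0,-0.002,0,0,0],
  [0,0,0,0,0,0],
  [0,0,0,0,0,0],
  [0,0,0,0,0,0],
  [0,0,0,0,0,0],
], grip=-1)

```text
time_s: 32.72
tool_pos: [0.6495, -0.2812, 0.0473]
tool_rot: [0.0, 1.0, -0.0, -0.0]
ft_force: [-1.1, -0.2, 0.3]
finger_gap: 0.0855
finger_force: 0.0
```

Emit:
drive_tool([
  [0,0,-0.04,0,0,0],
  [0,0,-0.1,0,0,0],
  [0,0,-0.15,0,0,0],
  [0,0,-0.18,0,0,0],
  [0,0,-0.12,0,0,0],
  [0,0,-0.05,0,0,0],
  [0,0,0,0,0,0],
  [0,0,0,0,0,0],
])

```text
time_s: 33.72
tool_pos: [0.6487, -0.2806, 0.2052]
tool_rot: [0.0, 1.0, 0.001, -0.001]
ft_force: [-1.1, 0.1, -1.2]
finger_gap: 0.0854
finger_force: 0.0
```

Run:
```python
from h import *
s=manip.get_state(); print(s['tool_pos'],s['ft_force'])
im,d=shot('side','end'); P=cloud('side',d)
for x,y in((.458,-.245),(.65,-.281)):
    Q=P[(d>0)&(np.hypot(P[...,0]-x,P[...,1]-y)<.045)&(P[...,2]>.03)&(P[...,2]<.12)]
    print(len(Q),Q.min(0),Q.max(0))
```

```text
[ 0.64870883 -0.28063559  0.20521372] [-1.12088049  0.1261009  -1.2173388 ]
670 [ 0.43657563 -0.26984379  0.03009564] [ 0.48209604 -0.22247389  0.09744676]
671 [ 0.62796289 -0.30461532  0.03022737] [ 0.67373937 -0.25797701  0.09633572]
```

View pics/end.png

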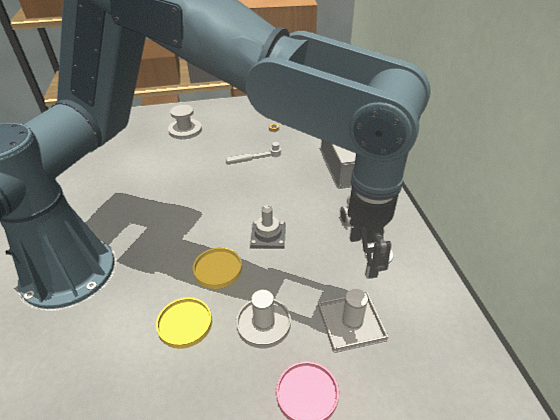

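Both sleeves stand upright: the shallow one in the round steel tray at (263,312), the good one in the square tray at (354,310). The gripper is clear of both.

```bash
python3 -c "
from cell import manip
print(manip.job_done())"
```

```text
the job is handed in; nothing more can be done
None
```

I tried both sleeves and handed the job in at about 34 s: the near one stopped 20 mm short and stands upright in the round steel tray; the far one seated on the collar and stands upright in the square tray; the pin sank an estimated 2–3 mm at most.

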